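Load the token counter, refit its knob and hold it pressed

ROBOT

A 7-joint arm with a two-finger parallel gripper is mounted at the origin on the work surface; the furniture and walls round the work are solid. World frame = base frame: x ahead of the robot, y to its left, z up, the work surface at z = 0. Lengths are in m, angles in rad, forces in N, time in s.
With the tool pointing down it reaches from about 0.425 to 0.925 m from the base axis. Payload 6.8 kg.
Tool frame: the origin (TCP) lies midway between the tips of the shut fingers; the grasp point (between the pads) lies 19 mm behind it; z points along the fingers, y is the line along which they close (so a half turn about z gives the same grasp; the last joint's range is limited). The gripper opens to 85 mm and grips with 20 to 120 N. Pads are 22 mm wide; open, the fingers measure 114 mm over their backs; the gripper's body (76 mm by 85 mm) begins 54 mm behind the grasp point. The pads swing forward as they close: fully open they stand 13 mm farther back than shut.
Start: joints at [-1.327, 0.477, 0.022, 1.555, -0.011, 1.109, -0.083], TCP at [0.233, 0.634, 0.231] pointing down, gripper open.
Joint ranges: [-2.96, 2.96], [-0.34, 2.1], [-1.41, 1.46], [0.24, 2.44], [-1.37, 4.51], [0.17, 1.92], [-2.96, 2.96]. Speed limits (rad/s): [2.39, 2.39, 3.14, 3.14, 3.14, 3.14, 3.14].

INTERFACE

Orientations are given as a rotation vector (axis times angle).
In Python, from bench import get_obs, grab_frame, camera_params, r gives the robot as it stands.
- The arm moves only by the shell command python3 -m jog 'ROWS' [FORCE]. ROWS is JSON, a list of rows, each an object of numbers: "rx", "ry", "rz": the turn, a rotation vector about the world's x, y, z scaled (see below); "x", "y", "z": the shift along the world's x, y, z scaled (see below); "jaw": the opening, from -1 (shut) to 1 (fully open). In form: [{"rx": .., "ry": .., "rz": .., "x": .., "y": .., "z": .., "jaw": ..}, ...]. A call has 1 to 8 rows; each row shifts and turns the commanded pose from where the row before left it; what a row does not reach is not made up. The controller multiplies each number of a shift by 60 mm and each number of a turn by 10 degrees. A row lasts 1/8 s, in which the tool goes at most 62.5 mm and 10.7 degrees, less where a joint would pass 70% of its speed; a pose out of reach is approached as far as the arm can. A call with a number of a shift or a turn outside -1 to 1 is refused whole. A call with a gripper value outside its range is refused whole. The fingers move at their own pace and stop on an object; FORCE is the grip in N (left out, the last holds). Time passes only in rows, so rows that do not move let the fingers close. It gives the time, the measured TCP pose, the force, the opening and the grip force at its end, in the units of the state.
- get_obs(): the state, without advancing time (a new reading comes with each control period).
- grab_frame(name): name is "scene" or "top"; returns the picture (420x560x3 uint8, red, green, blue); there is no depth.
- camera_params(name): a dict with "fx", "fy", "cx", "cy" (pixels), "R" (3x3) and "t" (3): a world point X has camera coordinates R X + t. Camera axes: x right, y down, z forward; pixel columns grow to the right and rows downward; lengths in m; the calibration is good to about 2 mm. A picture is of the moment at which its call begins. camera_params takes no time and is no camera call.
- r.hand_in(): hands the job in; it is judged then, once.
The state is a dict: "clock": time; "joints": joint angles; "qvel": joint speeds; "tau": joint torques, N m; "tcp_pos": TCP position; "orientation": TCP orientation; "contact_force": force on the tool from outside, world axes, zero at the start; "moment": the same for the moment, N m; "grip_width": finger opening in m; "gripper_force": force on a finger pad.
Only numpy, scipy, OpenCV 4.12 (cv2) and the standard library are available. Lean on these libraries where they do the work, as an engineer would, in place of code of your own. Each camera call takes 0.05 s, during which the arm holds its last target. There are 200 camera calls.

TASK

Lift the red handle of the token counter's hinged feed tray so that all four yellow trolley tokens slide into the hopper. Then take the loose black knob, turn it so that its white pointer points the same way as the white mark beside the counter's bare D-shaft, push it fully home on the shaft and press it right down against the spring to run the counter. Finish while still holding the knob pressed down, and leave the padlocks, sticky notes and tape measure where they are.

Things in the scene. Friction and masses are not known exactly. Their poses are not given: they have to be found in the camera images.
- tray_handle (a point): middle of the feed tray's red handle: a level round bar 12 mm thick, 80 mm clear length, running along this point's x axis, at the tray's outer end; free air below it, 30 mm of clear gap between the bar and the tray's end wall (14 mm high). Its z is the upward direction of the tray.
- tray_hinge (a point): point on the feed tray's hinge axis, which runs along its x, at the hopper's rim, 114 mm above the desk, fixed. The handle bar lies 150 mm from it in its -y direction and 12 mm higher when the tray is level. The black tray (100 x 112 mm, side walls 22 mm high, 0.18 kg) swings up about this axis, its bar arcing over towards the hopper, and falls back level when let go.
- feed_tray (a joint): tilt of the feed tray: 0 level, grows as the handle is raised, stop at 1.25 rad; the tokens slide off surely by 1.1 rad
- hopper_mouth (a point): centre of the hopper's mouth, 110 mm above the desk: 110 x 110 mm inside, walls 6 mm, floor about 65 mm below; the +y wall is 8 mm higher. Axes of the counter: -y towards the tray, +y towards the deck with the shaft (shaft axis 126 mm from here). The white counter is fixed to the desk, 122 mm (x) by 242 mm (y) without the tray.
- token_1: yellow trolley token, disc 28 mm across and 9 mm thick, 20 g; origin in the middle of its underside; starts lying on the feed tray
- token_2: as token_1
- token_3: as token_1
- token_4: as token_1
- knob_centre (a point): centre of the loose black ribbed knob, half-way up (18 mm above its underside): 39 mm across, 36 mm high, closed flat top, 60 g, standing on the desk. x points along the white pointer line running from the middle of the top to the rim. The bore, open below, is D-shaped, 18 mm across, 24 mm deep, its flat 5.7 mm from the axis on the pointer's side.
- knob_bottom (a point): centre of the knob's underside, the mouth of the bore; axes as for knob_centre, z up through the knob
- shaft_shoulder (a point): centre of the shoulder top (24 mm across, 66 mm above the desk, 20 above the deck) on which the knob rests when home. The D-shaft stands 20 mm up from it: 16 mm across, flat 4.5 mm off axis, top 5 mm tapered. x axis points out through the flat, like the white mark on the dark plate below; the knob goes on with its x the same way (8 degrees play). Turns only stiffly (0.25 N m); sinks when pressed.
- shaft (a joint): how far the shaft is pressed down: 0 up, 0.006 m at its stop; the spring takes 3.6 N to start and 7.2 N at the stop
- padlock_1: brass-coloured padlock lying on its face, 72 x 45 x 21 mm, bystander; origin under its centre
- padlock_2: green padlock lying on its face, 72 x 45 x 21 mm, bystander; origin under its centre
- sticky_notes: yellow block of sticky notes, 70 x 75 x 21 mm, bystander; origin under its centre
- tape_measure: yellow and black pocket tape measure, 34 x 83 x 67 mm, bystander; origin under its centre

How it is judged:
On the way, in this order (a step that is already met when the one before it is completed fails the run):
1. all four tokens are in the hopper (x of token_1 in the frame of hopper_mouth between -0.06 and 0.06 m and y of token_1 in the frame of hopper_mouth between -0.058 and 0.058 m and z of token_1 in the frame of hopper_mouth between -0.1 and -0.005 m and x of token_2 in the frame of hopper_mouth between -0.06 and 0.06 m and y of token_2 in the frame of hopper_mouth between -0.058 and 0.058 m and z of token_2 in the frame of hopper_mouth between -0.1 and -0.005 m and x of token_3 in the frame of hopper_mouth between -0.06 and 0.06 m and y of token_3 in the frame of hopper_mouth between -0.058 and 0.058 m and z of token_3 in the frame of hopper_mouth between -0.1 and -0.005 m and x of token_4 in the frame of hopper_mouth between -0.06 and 0.06 m and y of token_4 in the frame of hopper_mouth between -0.058 and 0.058 m and z of token_4 in the frame of hopper_mouth between -0.1 and -0.005 m), for 0.2 s.
2. the knob is fully home on the D-shaft (z of knob_bottom in the frame of shaft_shoulder between -0.003 and 0.003 m and horizontal distance between knob_bottom and shaft_shoulder below 0.004 m and angle between the x axis of knob_bottom and the x axis of shaft_shoulder, either way round below 0.35 rad and angle between knob_bottom's own z axis and vertical below 0.12 rad), for 0.2 s.
At the end, for the whole second after the job is handed in: All four tokens are in the hopper, the knob is fully home on the D-shaft (underside within 3 mm of the shoulder, centred within 4 mm, upright, pointer along the mark), and the gripper still holds it pressed down at least 4 mm of the 6 mm travel (all of step 1 and all of step 2 and value of joint shaft above 0.004 m and contact force between the fingers and knob above 1 N); the arm keeps its last pose, push and grip.
It fails at once if a bystander (padlock, sticky notes, tape measure) was moved by more than 30 mm (distance of any of padlock_1, padlock_2, sticky_notes, tape_measure from where it was at the start of the episode above 0.03 m).
It also fails if it takes over 58 s, if anything falls off the work surface, if the arm or the gripper's body presses on something with over 40 N, if the wrist force passes 120 N, or if a joint passes its speed limit or range.

## Working session

There is one attempt and no reset: what is moved stays moved. The work goes in short steps, Python scripts to look and compute and a shell command to move; the robot and the scene stay as the last step left them, time stands still between calls to the robot, and variables do not carry over. Pictures are saved under pics/ and viewed, at most 10 in all, crops included, and the job is handed in when it is done.

```bash
ls; mkdir -p pics; python3 - <<'E'
from bench import get_obs, grab_frame, camera_params, r
import cv2,numpy as np
for n in("scene","top"):
    f=grab_frame(n);cv2.imwrite(f"pics/{n}0.png",f[:,:,::-1])
    p=camera_params(n);R=np.array(p["R"]);print(n,{k:p[k] for k in("fx","fy","cx","cy")},-R.T@np.array(p["t"]),R.round(3).tolist())
o=get_obs();print({k:np.round(v,3).tolist() for k,v in o.items()})
E
```

```text
pics
scene {'fx': 534.4595225795963, 'fy': 534.4595225795963, 'cx': 280.55784798589286, 'cy': 204.8771068312004} [ 1.64095279 -0.74061837  1.38084401] [[0.543, 0.839, -0.019], [0.602, -0.405, -0.688], [-0.585, 0.362, -0.725]]
top {'fx': 477.6769232831312, 'fy': 477.6769232831312, 'cx': 268.1246046197666, 'cy': 206.7421585462178} [ 0.53680613 -0.09117282  1.32181603] [[0.004, -1.0, 0.006], [-1.0, -0.004, -0.023], [0.023, -0.006, -1.0]]
{'clock': 0.1, 'joints': [-1.327, 0.478, 0.022, 1.556, -0.011, 1.109, -0.083], 'qvel': [0.001, -0.002, -0.001, -0.003, -0.001, 0.0, -0.001], 'tau': [0.004, -59.776, 1.614, -28.195, 0.013, 0.005, -0.0], 'tcp_pos': [0.232, 0.633, 0.23], 'orientation': [-0.55, -3.093, 0.003], 'contact_force': [0.455, -0.778, -1.115], 'moment': [0.031, 0.025, -0.003], 'gripper_force': 0.0, 'grip_width': 0.086}
```

View pics/scene0.png

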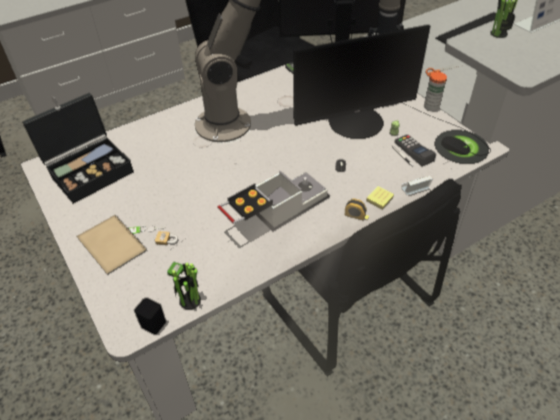

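View pics/top0.png

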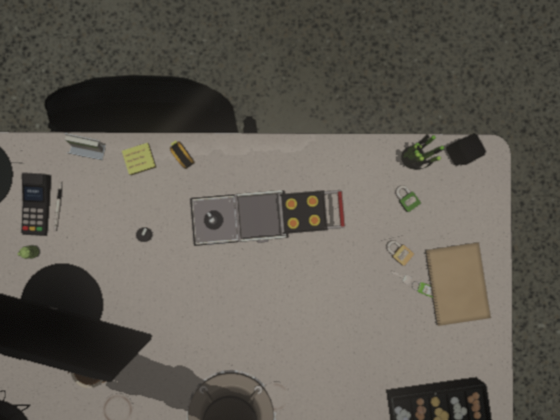

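The top view shows the red handle at (341,209), tokens around (303,210), the hopper at (261,215), the shaft at (213,219) and the knob at (144,234). Next I'll enlarge these areas and measure them.

```bash
cat > h.py <<'E'
from bench import get_obs, grab_frame, camera_params, r
import cv2,numpy as np
def ray(n,uv,z):
    p=camera_params(n);R=np.array(p["R"]);c=-R.T@np.array(p["t"])
    d=R.T@np.array([(uv[0]-p["cx"])/p["fx"],(uv[1]-p["cy"])/p["fy"],1.]);return c+d*(z-c[2])/d[2]
def proj(n,X):
    p=camera_params(n);c=np.array(p["R"])@np.array(X)+np.array(p["t"]);return np.array([p["fx"]*c[0]/c[2]+p["cx"],p["fy"]*c[1]/c[2]+p["cy"]])
def blobs(f,lo,hi,amin=8):
    m=cv2.inRange(cv2.cvtColor(f,cv2.COLOR_RGB2HSV),np.array(lo),np.array(hi))
    k,l,s,c=cv2.connectedComponentsWithStats(m);return m,[(s[i][4],c[i],s[i][:4]) for i in range(1,k) if s[i][4]>=amin]
E
python3 - <<'E'
from h import *
f=cv2.imread("pics/top0.png")[:,:,::-1].copy()
a=cv2.resize(f[180:255,185:355],None,fx=4.6,fy=4.6,interpolation=cv2.INTER_CUBIC)
b=cv2.resize(f[215:255,125:165],None,fx=6,fy=6,interpolation=cv2.INTER_CUBIC)
s=cv2.imread("pics/scene0.png")[:,:,::-1]
c=cv2.resize(s[165:245,215:365],(450,240),interpolation=cv2.INTER_CUBIC)
o=np.zeros((590,790,3),np.uint8);o[:a.shape[0],:a.shape[1]]=a;o[345:585,:240]=b;o[345:585,260:710]=c
cv2.imwrite("pics/z.png",cv2.convertScaleAbs(o[:,:,::-1],alpha=1.3,beta=10))
m,B=blobs(f,(0,120,60),(6,255,255))
m2,B2=blobs(f,(172,120,60),(180,255,255))
for x in B+B2:print("red",x, ray("top",x[1],.126).round(4))
for x in blobs(f[180:250,280:335],(8,120,100),(35,255,255))[1]:print("tok",x[0],ray("top",x[1]+[280,180],.115).round(4))
g=cv2.cvtColor(f,cv2.COLOR_RGB2GRAY)
sub=(g[215:255,125:165]<50).astype(np.uint8)
k,l,st,ce=cv2.connectedComponentsWithStats(sub)
for i in range(1,k):
    if st[i][4]>40: print("knob",st[i],ce[i]+[125,215],ray("top",ce[i]+[125,215],.03).round(4))
E
```

```text
red (np.int32(93), array([340.74193548, 208.78494624]), array([338, 192,   6,  34], dtype=int32)) [ 0.5598 -0.2799  0.126 ]
red (np.int32(24), array([ 24.875     , 227.83333333]), array([ 22, 226,   6,   5], dtype=int32)) [0.5093 0.5087 0.126 ]
tok 101 [ 0.5801 -0.2087  0.115 ]
tok 103 [ 0.573  -0.1556  0.115 ]
tok 100 [ 0.532  -0.2141  0.115 ]
tok 98 [ 0.5242 -0.1605  0.115 ]
```

View pics/z.png

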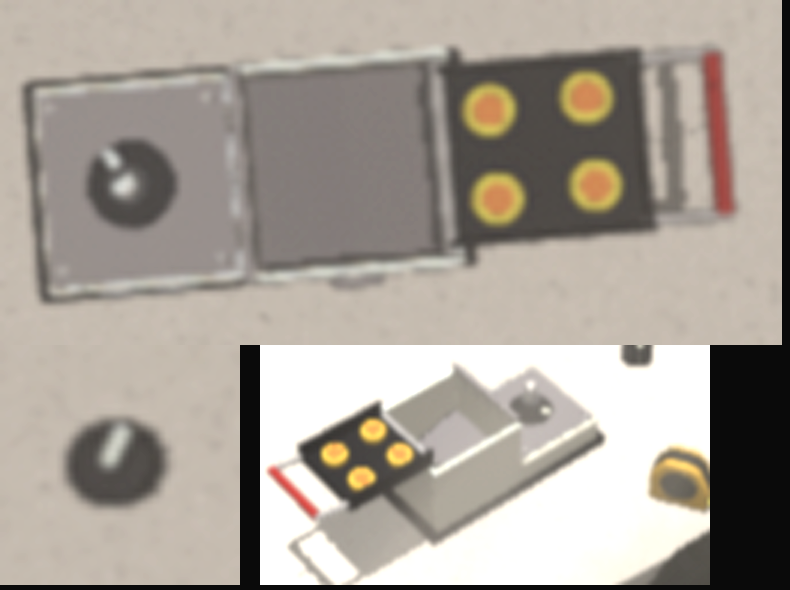

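The zoom shows the counter turned by about 5°, with the mark beside the shaft at (111,157) relative to the plate centre (132,184). The knob pointer runs from (108,465) to (123,428). Now I'll measure the yaw angles and check where the monitor is, because the arm starts behind it.

```bash
cat >> h.py <<'E'
def tri(a,b):
    A=[];B=[]
    for n,(u,v) in(("scene",a),("top",b)):
        p=camera_params(n);P=np.c_[np.array(p["R"]),np.array(p["t"])]
        for w,f,c,i in((u,p["fx"],p["cx"],0),(v,p["fy"],p["cy"],1)):
            e=f*P[i]-(w-c)*P[2];A.append(e[:3]);B.append(-e[3])
    s=np.linalg.lstsq(np.array(A),np.array(B),rcond=None);return s[0].round(3),s[1].round(1)
E
python3 - <<'E'
from h import *
o=get_obs();t=o["tcp_pos"];print("tcp",proj("scene",t),proj("top",t),proj("scene",np.array(t)+[0,0,.15]))
for a in((298,123),(293,43)):
  for b in((150,340),(133,373)):print(a,b,*tri(a,b))
print("base",*tri((356,120),(62,300)))
q=lambda x,y:np.array([185+x/4.6,180+y/4.6])
e=lambda x,y:np.array([125+x/6,215+(y-345)/6])
print("bar ends",ray("top",q(712,52),.126),ray("top",q(727,213),.126))
print("hopper rim TL,TR",ray("top",q(240,70),.114),ray("top",q(445,54),.114))
pc=ray("top",q(132,184),.047);pm=ray("top",q(111,157),.047);d=pm-pc;print("shaft",pc,np.degrees(np.arctan2(d[1],d[0])))
f=cv2.imread("pics/top0.png")[:,:,::-1].copy();g=cv2.cvtColor(f,cv2.COLOR_RGB2GRAY)
print("shaft top",ray("top",q(122,184),.086))
K=g[215:255,125:165];m=(K<90).astype(np.uint8);m=cv2.morphologyEx(m,cv2.MORPH_CLOSE,np.ones((7,7)));k,l,s,c=cv2.connectedComponentsWithStats(m);i=1+s[1:,4].argmax();kc=c[i]+[125,215];print("knob",s[i],kc,ray("top",kc,.025))
a=ray("top",e(108,465),.036);b=ray("top",e(123,428),.036);d=b-a;print("ptr",a,b,np.degrees(np.arctan2(d[1],d[0])))
E
```

```text
tcp [382.05800436  52.99687988] [-55.45689812 351.1659981 ] [386.70145636  17.98981887]
(298, 123) (150, 340) [0.217 0.223 0.046] [54.]
(298, 123) (133, 373) [ 0.097  0.302 -0.066] [103.4]
(293, 43) (150, 340) [0.332 0.121 0.487] [88.4]
(293, 43) (133, 373) [0.261 0.165 0.439] [127.7]
base [0.312 0.459 0.02 ] [0.]
bar ends [ 0.60366177 -0.27747979  0.126     ] [ 0.51596618 -0.28567287  0.126     ]
hopper rim TL,TR [ 0.59338617 -0.01955876  0.114     ] [ 0.60264351 -0.1322876   0.114     ]
shaft [0.53015182 0.04664509 0.047     ] 38.17102629864345
shaft top [0.5303349  0.04804369 0.086     ]
knob [ 11  13  17  14 189] [143.82539683 234.33333333] [0.49054719 0.23786628 0.025     ]
ptr [0.48914388 0.23727089 0.036     ] [0.50571092 0.23072643 0.036     ] -21.55545286489787
```

```bash
python3 - <<'E'
from h import *
f=cv2.imread("pics/top0.png");s=cv2.imread("pics/scene0.png")
a=cv2.resize(f[260:420,0:280],None,fx=2.8,fy=2.8);b=cv2.resize(s[0:150,190:440],None,fx=2,fy=2)
o=np.zeros((600,784,3),np.uint8);o[:300,:500]=b;o[300:600]=0;a=cv2.resize(f[260:420,0:280],None,fx=1.87,fy=1.87);o[300:300+a.shape[0],:a.shape[1]]=a[:300]
cv2.imwrite("pics/mon.png",cv2.convertScaleAbs(o,alpha=2.2,beta=20))
E
```

```text
(no output)
```

View pics/mon.png

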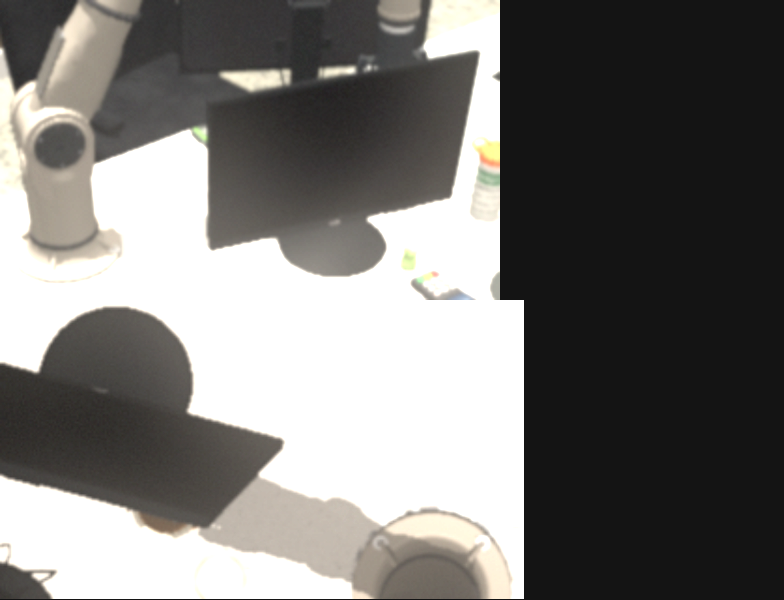

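```bash
python3 - <<'E'
from h import *
print(tri((295,122),(151.3,335)),tri((294,50),(112.3,373)))
z=tri((294,50),(112.3,373))[0][2];print(ray("scene",(428,26),z),ray("scene",(416,101),.1))
E
python3 -m jog '[{"z":1},{"z":1},{"z":1},{"z":1}]'
```

```text
(array([0.231, 0.208, 0.067]), array([3.4])) (array([0.235, 0.204, 0.389]), array([0.]))
[0.37857661 0.70574122 0.389     ] [0.42865431 0.6635201  0.1       ]validation failed for argument at $[0]...
```

```bash
python3 -m jog '[{"rx":0,"ry":0,"rz":0,"x":0,"y":0,"z":1,"jaw":-1},{"rx":0,"ry":0,"rz":0,"x":0,"y":0,"z":1,"jaw":-1},{"rx":0,"ry":0,"rz":0,"x":0,"y":0,"z":1,"jaw":-1},{"rx":0,"ry":0,"rz":0,"x":0,"y":0,"z":1,"jaw":-1}]' 40
```

```text
clock: 0.6
tcp_pos: [0.2325, 0.6332, 0.4729]
orientation: [-0.55, -3.093, 0.001]
contact_force: [1.2, 0.8, 0.1]
grip_width: 0.012
gripper_force: 0.0
```

```bash
python3 -m jog '[{"rx":0,"ry":0,"rz":-0.9,"x":0.7,"y":-0.55,"z":0,"jaw":-0.3},{"rx":0,"ry":0,"rz":-0.9,"x":0.7,"y":-0.55,"z":0,"jaw":-0.3},{"rx":0,"ry":0,"rz":-0.9,"x":0.7,"y":-0.55,"z":0,"jaw":-0.3},{"rx":0,"ry":0,"rz":-0.9,"x":0.7,"y":-0.55,"z":0,"jaw":-0.3},{"rx":0,"ry":0,"rz":-0.9,"x":0.66,"y":-0.78,"z":0,"jaw":-0.3},{"rx":0,"ry":0,"rz":-0.9,"x":0.66,"y":-0.78,"z":0,"jaw":-0.3},{"rx":0,"ry":0,"rz":-0.9,"x":0.66,"y":-0.78,"z":0,"jaw":-0.3}]' &&
python3 -m jog '[{"rx":0,"ry":0,"rz":-0.9,"x":0.25,"y":-0.96,"z":0,"jaw":-0.3},{"rx":0,"ry":0,"rz":-0.9,"x":0.25,"y":-0.96,"z":0,"jaw":-0.3},{"rx":0,"ry":0,"rz":-0.9,"x":0.25,"y":-0.96,"z":0,"jaw":-0.3},{"rx":0,"ry":0,"rz":-0.9,"x":0.25,"y":-0.96,"z":0,"jaw":-0.3},{"rx":0,"ry":0,"rz":-0.9,"x":0,"y":-1,"z":0,"jaw":-0.3},{"rx":0,"ry":0,"rz":-0.9,"x":0,"y":-1,"z":0,"jaw":-0.3},{"rx":0,"ry":0,"rz":-0.9,"x":0,"y":-1,"z":0,"jaw":-0.3},{"rx":0,"ry":0,"rz":-0.9,"x":0,"y":-1,"z":0,"jaw":-0.3}]' &&
python3 -m jog '[{"rx":0,"ry":0,"rz":-0.9,"x":-0.11,"y":-0.95,"z":0,"jaw":-0.3},{"rx":0,"ry":0,"rz":-0.9,"x":-0.11,"y":-0.95,"z":0,"jaw":-0.3},{"rx":0,"ry":0,"rz":0,"x":-0.11,"y":-0.95,"z":0,"jaw":-0.3},{"rx":0,"ry":0,"rz":0,"x":0,"y":0,"z":0,"jaw":-0.3}]'
python3 - <<'E'
from h import *
from scipy.spatial.transform import Rotation as R
o=get_obs();M=R.from_rotvec(o["orientation"]).as_matrix();print(np.round(o["joints"],2),M[:,2].round(3),np.degrees(np.arctan2(M[1,1],M[0,1])))
E
```

```text
clock: 1.48
tcp_pos: [0.5203, 0.3595, 0.4709]
orientation: [-2.091, -2.345, 0.001]
contact_force: [0.6, 0.5, 0.7]
grip_width: 0.03
gripper_force: 0.0
clock: 2.48
tcp_pos: [0.5789, -0.1109, 0.4711]
orientation: [-3.069, -0.668, 0.0]
contact_force: [0.9, -0.4, -0.4]
grip_width: 0.0302
gripper_force: 0.0
clock: 2.98
tcp_pos: [0.5565, -0.286, 0.4711]
orientation: [3.135, 0.172, -0.003]
contact_force: [0.8, 0.5, -0.3]
grip_width: 0.03
gripper_force: 0.0
[-0.24  0.36  0.89  1.35 -0.27  1.56 -0.84] [-0.002 -0.002 -1.   ] -83.7322421938423
```

```bash
python3 -m jog '[{"rx":0,"ry":0,"rz":0,"x":0.05,"y":0.07,"z":-1,"jaw":-0.3},{"rx":0,"ry":0,"rz":-0.12,"x":0,"y":0,"z":-1,"jaw":-0.3},{"rx":0,"ry":0,"rz":0,"x":0,"y":0,"z":-1,"jaw":-0.3},{"rx":0,"ry":0,"rz":0,"x":0,"y":0,"z":-1,"jaw":-0.3},{"rx":0,"ry":0,"rz":0,"x":0,"y":0,"z":-1,"jaw":-0.3},{"rx":0,"ry":0,"rz":0,"x":0,"y":0,"z":0,"jaw":-0.3}]'
python3 - <<'E'
from h import *
f=grab_frame("scene");g=grab_frame("top")
t=get_obs()["tcp_pos"];print(proj("scene",t),proj("scene",(.5598,-.2815,.126)))
for n,lo,hi in(("scene",0,8),("scene",172,180)):
  for x in blobs(f,(lo,120,60),(hi,255,255))[1]:print(x)
o=np.zeros((600,800,3),np.uint8)
o[:,:400]=cv2.resize(f[150:250,200:270],(400,571)+()) [:600] if 0 else cv2.resize(f[145:250,195:265],(400,600))
o[:,400:]=cv2.resize(g[150:270,290:370],(400,600))
cv2.imwrite("pics/h1.png",cv2.convertScaleAbs(o[:,:,::-1],alpha=1.5,beta=10))
E
```

```text
clock: 3.72
tcp_pos: [0.5602, -0.2728, 0.167]
orientation: [-3.133, -0.157, 0.014]
contact_force: [-0.2, -0.6, 0.4]
grip_width: 0.0301
gripper_force: 0.0
[225.57600979 203.10974738] [224.85475034 213.23181457]
(np.int32(27), array([434.96296296,  80.2962963 ]), array([430,  77,  13,   6], dtype=int32))
(np.int32(32), array([224.09375, 211.96875]), array([218, 205,  15,  17], dtype=int32))
```

View pics/h1.png

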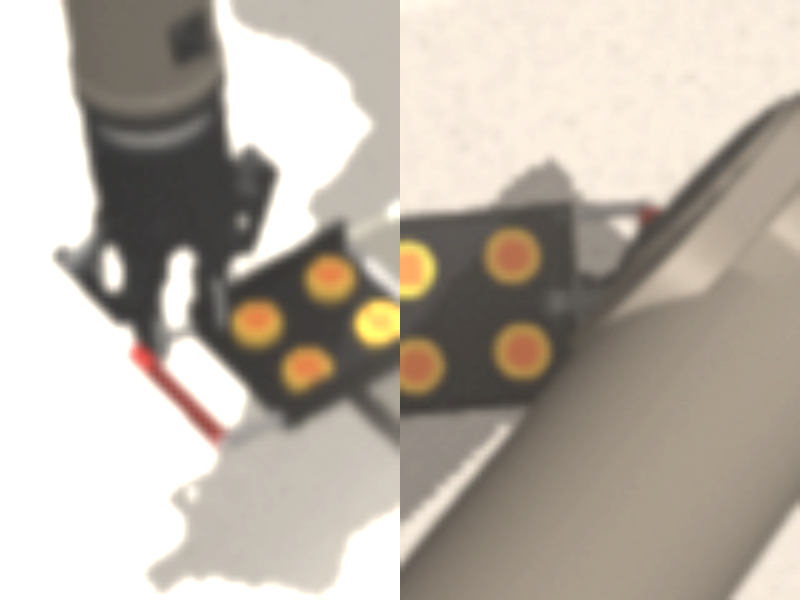

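The left half shows the fingers just above the red bar, with the bar visible from (140,350) to (220,435). The TCP is about 8 mm too far towards the tray, so I'll correct that and descend.

```bash
python3 -m jog '[{"rx":0,"ry":0,"rz":0,"x":0,"y":-0.13,"z":0,"jaw":-0.3},{"rx":0,"ry":0,"rz":0,"x":0,"y":0,"z":0,"jaw":-0.3},{"rx":0,"ry":0,"rz":0,"x":0,"y":0,"z":0,"jaw":-0.3}]'
```

```text
clock: 4.2
tcp_pos: [0.563, -0.2841, 0.1725]
orientation: [3.137, 0.154, 0.003]
contact_force: [-0.6, -0.5, 0.0]
grip_width: 0.0303
gripper_force: 0.0
```

```bash
python3 -m jog '[{"rx":0,"ry":0,"rz":0,"x":0,"y":0.04,"z":-0.5,"jaw":-0.3},{"rx":0,"ry":0,"rz":0,"x":0,"y":0,"z":-0.47,"jaw":-0.3},{"rx":0,"ry":0,"rz":0,"x":0,"y":0,"z":0,"jaw":-0.3},{"rx":0,"ry":0,"rz":0,"x":0,"y":0,"z":0,"jaw":-1},{"rx":0,"ry":0,"rz":0,"x":0,"y":0,"z":0,"jaw":-1},{"rx":0,"ry":0,"rz":0,"x":0,"y":0,"z":0,"jaw":-1}]' 30
```

```text
clock: 4.95
tcp_pos: [0.5632, -0.2815, 0.1143]
orientation: [3.137, 0.154, 0.003]
contact_force: [-0.6, 2.3, 5.1]
grip_width: 0.0106
gripper_force: 29.7
```

```bash
python3 -m jog '[{"rx":0,"ry":0,"rz":0,"x":-0.006,"y":0.063,"z":0.306,"jaw":-1},{"rx":0,"ry":0,"rz":0,"x":-0.006,"y":0.063,"z":0.306,"jaw":-1},{"rx":0,"ry":0,"rz":0,"x":-0.012,"y":0.137,"z":0.281,"jaw":-1},{"rx":0,"ry":0,"rz":0,"x":-0.012,"y":0.137,"z":0.281,"jaw":-1},{"rx":0,"ry":0,"rz":0,"x":-0.018,"y":0.202,"z":0.239,"jaw":-1},{"rx":0,"ry":0,"rz":0,"x":-0.018,"y":0.202,"z":0.239,"jaw":-1}]' && python3 -m jog '[{"rx":0,"ry":0,"rz":0,"x":-0.017,"y":0.2,"z":0.148,"jaw":-1},{"rx":0,"ry":0,"rz":0,"x":-0.017,"y":0.2,"z":0.148,"jaw":-1},{"rx":0,"ry":0,"rz":0,"x":-0.02,"y":0.227,"z":0.108,"jaw":-1},{"rx":0,"ry":0,"rz":0,"x":-0.02,"y":0.227,"z":0.108,"jaw":-1},{"rx":0,"ry":0,"rz":0,"x":0,"y":0,"z":0,"jaw":-1},{"rx":0,"ry":0,"rz":0,"x":0,"y":0,"z":0,"jaw":-1},{"rx":0,"ry":0,"rz":0,"x":0,"y":0,"z":0,"jaw":-1},{"rx":0,"ry":0,"rz":0,"x":0,"y":0,"z":0,"jaw":-1}]'
python3 - <<'E'
from h import *
f=grab_frame("scene")
cv2.imwrite("pics/s2.png",cv2.convertScaleAbs(cv2.resize(f[120:250,200:370],(785,600))[:,:,::-1],alpha=1.3,beta=5))
E
```

```text
clock: 5.7
tcp_pos: [0.559, -0.2357, 0.2151]
orientation: [3.133, 0.151, 0.006]
contact_force: [2.0, -5.2, 1.4]
grip_width: 0.0105
gripper_force: 29.2
clock: 6.7
tcp_pos: [0.5546, -0.1839, 0.246]
orientation: [3.135, 0.153, 0.006]
contact_force: [-0.1, -4.2, 10.9]
grip_width: 0.0105
gripper_force: 31.5
```

View pics/s2.png

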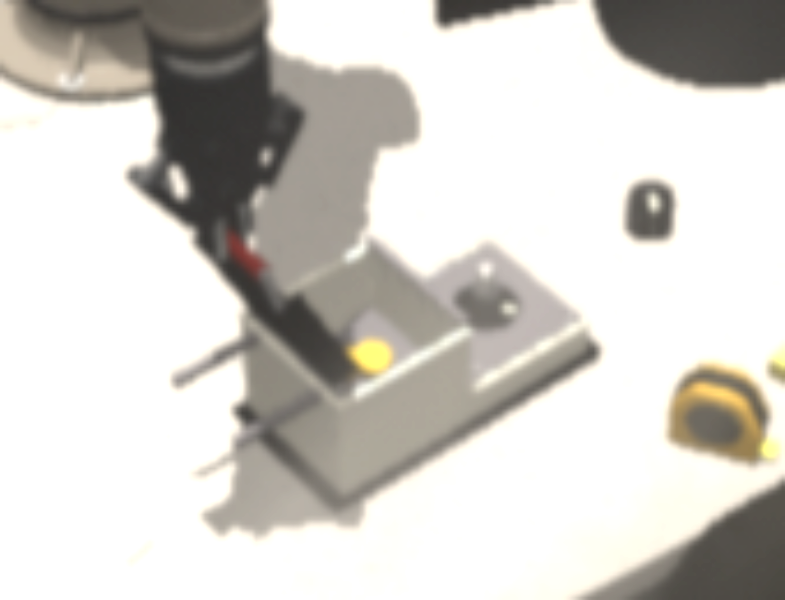

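The tray is up at about 1.13 rad and one token is visible in the hopper at (375,355). The others are hidden behind the tray. I'll tilt slightly further, hold, lower it and check.

```bash
python3 -m jog '[{"rx":0,"ry":0,"rz":0,"x":-0.01,"y":0.11,"z":0.04,"jaw":-1},{"rx":0,"ry":0,"rz":0,"x":0,"y":0,"z":0,"jaw":-1},{"rx":0,"ry":0,"rz":0,"x":0,"y":0,"z":0,"jaw":-1},{"rx":0,"ry":0,"rz":0,"x":0,"y":0,"z":0,"jaw":-1},{"rx":0,"ry":0,"rz":0,"x":0.01,"y":-0.11,"z":-0.04,"jaw":-1},{"rx":0,"ry":0,"rz":0,"x":0.02,"y":-0.227,"z":-0.108,"jaw":-1},{"rx":0,"ry":0,"rz":0,"x":0.02,"y":-0.227,"z":-0.108,"jaw":-1}]' && python3 -m jog '[{"rx":0,"ry":0,"rz":0,"x":0.017,"y":-0.2,"z":-0.148,"jaw":-1},{"rx":0,"ry":0,"rz":0,"x":0.017,"y":-0.2,"z":-0.148,"jaw":-1},{"rx":0,"ry":0,"rz":0,"x":0.018,"y":-0.202,"z":-0.239,"jaw":-1},{"rx":0,"ry":0,"rz":0,"x":0.018,"y":-0.202,"z":-0.239,"jaw":-1},{"rx":0,"ry":0,"rz":0,"x":0,"y":0,"z":0,"jaw":-1}]'
python3 - <<'E'
from h import *
f=grab_frame("scene")
for x in blobs(f[150:240,230:330],(10,110,90),(35,255,255))[1]:print(x[0],x[1]+[230,150],x[2])
cv2.imwrite("pics/s3.png",cv2.convertScaleAbs(cv2.resize(f[120:250,200:370],(785,600))[:,:,::-1],alpha=1.3,beta=5))
E
```

```text
clock: 7.62
tcp_pos: [0.5567, -0.2101, 0.2321]
orientation: [3.137, 0.154, 0.004]
contact_force: [1.6, -0.4, 4.0]
grip_width: 0.0106
gripper_force: 31.7
clock: 8.25
tcp_pos: [0.5609, -0.258, 0.1825]
orientation: [3.137, 0.154, 0.0]
contact_force: [2.5, -2.8, 1.9]
grip_width: 0.0107
gripper_force: 33.4
82 [277.42682927 197.2195122 ] [40 44 15  8]
```

View pics/s3.png

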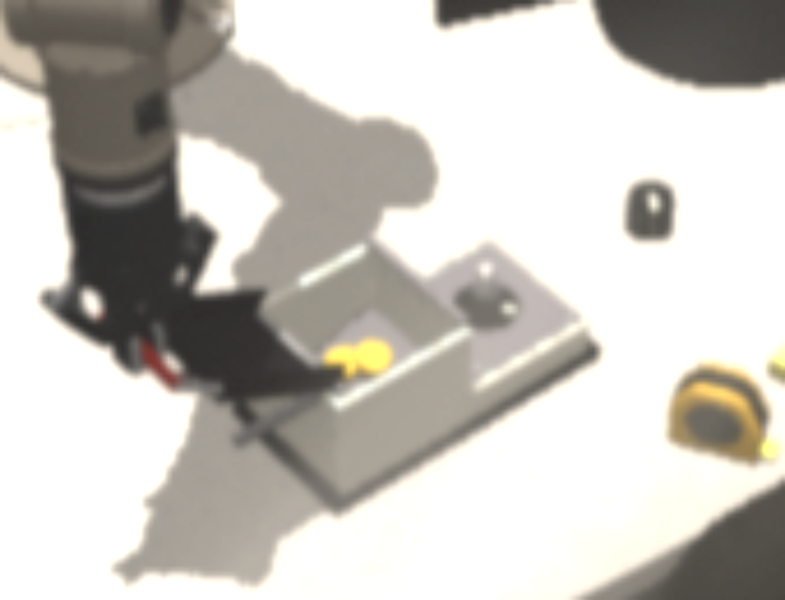

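Tokens are in the hopper around (360,355). Next I'll finish lowering, release, rise and check from the top camera.

```bash
python3 -m jog '[{"rx":0,"ry":0,"rz":0,"x":0.012,"y":-0.137,"z":-0.281,"jaw":-1},{"rx":0,"ry":0,"rz":0,"x":0.012,"y":-0.137,"z":-0.281,"jaw":-1},{"rx":0,"ry":0,"rz":0,"x":0.006,"y":-0.063,"z":-0.306,"jaw":-1},{"rx":0,"ry":0,"rz":0,"x":0.006,"y":-0.063,"z":-0.306,"jaw":-1},{"rx":0,"ry":0,"rz":0,"x":0,"y":0,"z":0,"jaw":-0.3},{"rx":0,"ry":0,"rz":0,"x":0,"y":0,"z":0,"jaw":-0.3},{"rx":0,"ry":0,"rz":0,"x":0,"y":0,"z":0,"jaw":-0.3}]' && python3 -m jog '[{"rx":0,"ry":0,"rz":0,"x":0,"y":0,"z":0.5,"jaw":-0.3},{"rx":0,"ry":0,"rz":0,"x":0,"y":0,"z":1,"jaw":-0.3},{"rx":0,"ry":0,"rz":0,"x":0,"y":-0.5,"z":0.8,"jaw":-0.3},{"rx":0,"ry":0,"rz":0,"x":-0.5,"y":-0.8,"z":0,"jaw":-0.3},{"rx":0,"ry":0,"rz":0,"x":-0.5,"y":-0.8,"z":0,"jaw":-0.3},{"rx":0,"ry":0,"rz":0,"x":0,"y":0,"z":0,"jaw":0}]'
python3 - <<'E'
from h import *
f=grab_frame("top");cv2.imwrite("pics/t4.png",f[:,:,::-1])
o=np.zeros((600,800,3),np.uint8);o[:320]=cv2.resize(f[185:249,190:350],(800,320),interpolation=cv2.INTER_CUBIC)
o[330:594,:264]=cv2.resize(f[218:251,128:161],(264,264),interpolation=cv2.INTER_CUBIC)
o[330:594,300:564]=cv2.resize(f[203:236,197:230],(264,264),interpolation=cv2.INTER_CUBIC)
cv2.imwrite("pics/t4z.png",cv2.convertScaleAbs(o[:,:,::-1],alpha=1.6,beta=10))
E
```

```text
clock: 9.18
tcp_pos: [0.5624, -0.2809, 0.1132]
orientation: [-3.137, -0.155, 0.001]
contact_force: [1.1, 0.3, 0.7]
grip_width: 0.0298
gripper_force: 0.0
clock: 9.93
tcp_pos: [0.4978, -0.4125, 0.2525]
orientation: [3.136, 0.14, -0.001]
contact_force: [-0.5, 0.9, -0.4]
grip_width: 0.0425
gripper_force: 0.0
```

View pics/t4z.png

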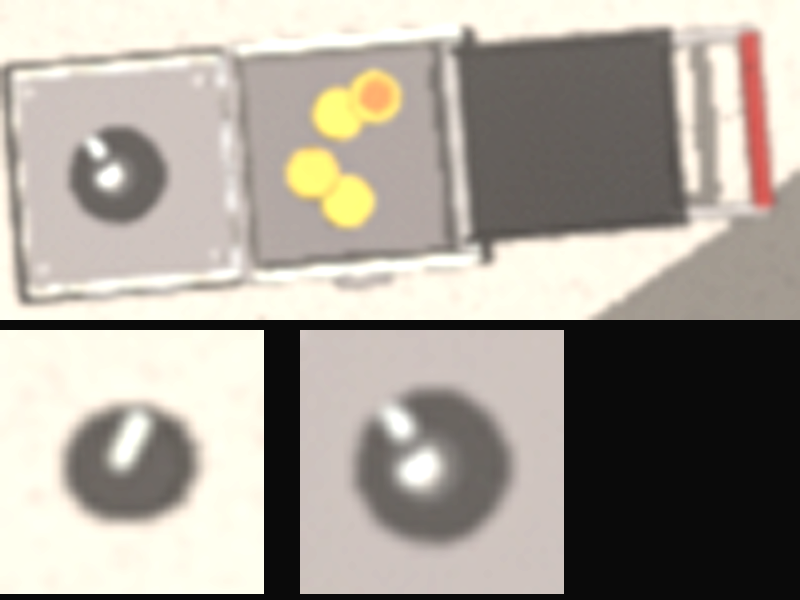

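The four tokens are in the hopper (around (340,150)) and the tray is empty and level. The mark is at about 40° in the world, and the knob pointer at about -22° with its top centre at roughly (143,235). Moving above the knob now.

```bash
python3 -m jog '[{"rx":0,"ry":0,"rz":0.64,"x":0,"y":1,"z":0,"jaw":0.4},{"rx":0,"ry":0,"rz":0.64,"x":0,"y":1,"z":0,"jaw":0.4},{"rx":0,"ry":0,"rz":0.64,"x":0,"y":1,"z":0,"jaw":0.4},{"rx":0,"ry":0,"rz":0.64,"x":0,"y":1,"z":0,"jaw":0.4},{"rx":0,"ry":0,"rz":0.64,"x":0,"y":1,"z":0,"jaw":0.4},{"rx":0,"ry":0,"rz":0.64,"x":0,"y":1,"z":0,"jaw":0.4}]' && python3 -m jog '[{"rx":0,"ry":0,"rz":0.64,"x":0,"y":1,"z":0,"jaw":0.4},{"rx":0,"ry":0,"rz":0.64,"x":0,"y":1,"z":0,"jaw":0.4},{"rx":0,"ry":0,"rz":0.64,"x":0,"y":1,"z":0,"jaw":0.4},{"rx":0,"ry":0,"rz":0.64,"x":0,"y":1,"z":0,"jaw":0.4},{"rx":0,"ry":0,"rz":0.64,"x":0,"y":0.8,"z":-0.3,"jaw":0.4},{"rx":0,"ry":0,"rz":0,"x":0,"y":0,"z":-0.5,"jaw":0.4},{"rx":0,"ry":0,"rz":0,"x":0,"y":0,"z":0,"jaw":0.4},{"rx":0,"ry":0,"rz":0,"x":0,"y":0,"z":0,"jaw":0.4}]'
cat >> h.py <<'E'
def st():
    from scipy.spatial.transform import Rotation as R
    o=get_obs();M=R.from_rotvec(o["orientation"]).as_matrix();print(np.round(o["joints"],2),np.round(o["tcp_pos"],4),"z",M[:,2].round(3),"yaw",np.degrees(np.arctan2(M[1,1],M[0,1])).round(1),"F",np.round(o["contact_force"],1),"g",o["grip_width"],o["gripper_force"]);return o
E
python3 -c "
from h import *
st();f=grab_frame('scene');p=proj('scene',(.49,.237,.036));print(p);cv2.imwrite('pics/s5.png',f[:,:,::-1])
q=proj('scene',get_obs()['tcp_pos']);print(q)"
```

```text
clock: 10.72
tcp_pos: [0.5024, -0.0436, 0.2515]
orientation: [-2.908, -1.187, -0.002]
contact_force: [0.8, 0.8, 0.2]
grip_width: 0.0598
gripper_force: 0.0
clock: 11.72
tcp_pos: [0.5028, 0.2407, 0.2041]
orientation: [2.475, 1.934, 0.001]
contact_force: [0.1, 0.2, 1.1]
grip_width: 0.0601
gripper_force: 0.0
[-0.88  0.33  0.4   1.89 -0.15  0.95 -0.65] [0.5028 0.2407 0.2041] z [ 0.001  0.    -1.   ] yaw -14.0 F [0.1 0.2 1.1] g 0.06007043424907867 0.0
[339.4619471  161.25155863]
[345.49639203 127.0620537 ]
```

```bash
python3 - <<'E'
from h import *
for fn,n,(x0,y0,x1,y1) in(("scene0","scene",(325,150,357,178)),("t4","top",(128,218,161,251))):
    g=cv2.cvtColor(cv2.imread(f"pics/{fn}.png"),cv2.COLOR_BGR2GRAY)[y0:y1,x0:x1]
    G=cv2.resize(g,None,fx=8,fy=8,interpolation=cv2.INTER_CUBIC)
    th,m=cv2.threshold(G,0,255,cv2.THRESH_BINARY_INV+cv2.THRESH_OTSU)
    c=max(cv2.findContours(m,cv2.RETR_EXTERNAL,cv2.CHAIN_APPROX_NONE)[0],key=cv2.contourArea)
    x,y,w,h=cv2.boundingRect(cv2.convexHull(c));print(n,th,"x",x0+x/8,x0+(x+w)/8,"y",y0+y/8,y0+(y+h)/8)
    def circ(z):
        a=np.linspace(0,6.283,100);return np.array([proj(n,(.490+.0195*np.cos(t),.237+.0195*np.sin(t),z)) for t in a])
    P=np.r_[circ(0.),circ(.036)];print("model box for (.490,.237):",P.min(0).round(2),P.max(0).round(2))
print((ray("top",(144,234),.03)-ray("top",(143,234),.03))[:2],(ray("top",(144,234),.03)-ray("top",(144,233),.03))[:2])
E
```

```text
scene 144.0 x 335.375 346.25 y 159.125 172.25
model box for (.490,.237): [333.73 157.79] [344.69 171.84]
top 111.0 x 135.875 152.875 y 227.375 242.0
model box for (.490,.237): [135.83 227.15] [153.51 241.95]
[ 9.38539546e-06 -2.69360271e-03] [-2.69483503e-03 -2.59412170e-05]
```

```bash
python3 -m jog '[{"rx":0,"ry":0,"rz":0,"x":-0.2,"y":-0.03,"z":-0.9,"jaw":0.4},{"rx":0,"ry":0,"rz":0,"x":0,"y":0,"z":-0.8,"jaw":0.4},{"rx":0,"ry":0,"rz":0,"x":0,"y":0,"z":-0.6,"jaw":0.4},{"rx":0,"ry":0,"rz":0,"x":0,"y":0,"z":-0.5,"jaw":0.4},{"rx":0,"ry":0,"rz":0,"x":0,"y":0,"z":-0.3,"jaw":0.4},{"rx":0,"ry":0,"rz":0,"x":0,"y":0,"z":0,"jaw":0.4},{"rx":0,"ry":0,"rz":0,"x":0,"y":0,"z":0,"jaw":0.4}]' 30 && python3 - <<'E'
from h import *
st()
g=cv2.cvtColor(cv2.imread("pics/t4.png"),cv2.COLOR_BGR2GRAY);x0,y0,x1,y1=197,203,230,236
G=cv2.resize(g[y0:y1,x0:x1],None,fx=8,fy=8,interpolation=cv2.INTER_CUBIC)
th,m=cv2.threshold(G,0,255,cv2.THRESH_BINARY_INV+cv2.THRESH_OTSU)
c=max(cv2.findContours(m,cv2.RETR_EXTERNAL,cv2.CHAIN_APPROX_NONE)[0],key=cv2.contourArea)
(cx,cy),ra=cv2.minEnclosingCircle(c);u=np.array([x0+cx/8-.44,y0+cy/8-.44]);print("plate",u,ra/8,ray("top",u,.047))
e=cv2.fitEllipse(cv2.convexHull(c));print(e, ray("top",np.array([x0+e[0][0]/8-.44,y0+e[0][1]/8-.44]),.047))
m=cv2.inRange(G,150,255);k,l,s,ce=cv2.connectedComponentsWithStats(cv2.inRange(G,140,255)&cv2.circle(np.zeros_like(G),(int(cx),int(cy)),int(ra)-6,255,-1))
for i in range(1,k):
  v=np.array([x0,y0])+ce[i]/8-.44;print(s[i][4],v,ray("top",v,.086),ray("top",v,.047), proj("top",(.53,.047,.086)))
E
```

```text
clock: 12.65
tcp_pos: [0.4916, 0.2392, 0.0184]
orientation: [2.475, 1.934, 0.003]
contact_force: [-0.6, -1.0, 1.4]
grip_width: 0.0599
gripper_force: 0.0
[-0.79  0.58  0.29  2.03 -0.3   0.57 -0.54] [0.4916 0.2392 0.0184] z [ 0.002  0.001 -1.   ] yaw -14.0 F [-0.6 -1.   1.4] g 0.059927023684291654 0.0
plate [213.07817513 219.64801079] 10.004581451416016 [0.5310839  0.04829621 0.047     ]
((132.14918518066406, 135.99220275878906), (156.2882080078125, 157.24880981445312), 72.03336334228516) [0.53132106 0.04829645 0.047     ]
377 [208.76391247 214.05038462] [0.54568335 0.05526655 0.086     ] [0.5459635  0.05988789 0.047     ] [211.92500211 220.13110306]
762 [211.55064961 219.88053806] [0.5306438  0.04797099 0.086     ] [0.53044932 0.05236211 0.047     ] [211.92500211 220.13110306]
```

```bash
python3 -m jog '[{"rx":0,"ry":0,"rz":0,"x":0,"y":0,"z":-0.24,"jaw":0.4},{"rx":0,"ry":0,"rz":0,"x":0,"y":0,"z":0,"jaw":0.4},{"rx":0,"ry":0,"rz":0,"x":0,"y":0,"z":0,"jaw":-1},{"rx":0,"ry":0,"rz":0,"x":0,"y":0,"z":0,"jaw":-1},{"rx":0,"ry":0,"rz":0,"x":0,"y":0,"z":0,"jaw":-1},{"rx":0,"ry":0,"rz":0,"x":0,"y":0,"z":0,"jaw":-1},{"rx":0,"ry":0,"rz":0,"x":0,"y":0,"z":0,"jaw":-1}]' 40; python3 -c "
from h import *
st()"
```

```text
clock: 13.52
tcp_pos: [0.4908, 0.239, 0.0029]
orientation: [2.475, 1.935, 0.001]
contact_force: [-0.1, -1.4, 2.0]
grip_width: 0.0382
gripper_force: 40.0
[-0.78  0.61  0.27  2.03 -0.31  0.54 -0.53] [0.4908 0.239  0.0029] z [ 0.  0. -1.] yaw -14.0 F [-0.1 -1.4  2. ] g 0.0381585819487192 39.98135481029749
```

```bash
python3 -m jog '[{"rx":0,"ry":0,"rz":0,"x":0,"y":0,"z":0.5,"jaw":-1},{"rx":0,"ry":0,"rz":0,"x":0,"y":0,"z":1,"jaw":-1},{"rx":0,"ry":0,"rz":0,"x":0,"y":0,"z":1,"jaw":-1},{"rx":0,"ry":0,"rz":0,"x":0,"y":0,"z":0,"jaw":-1}]' && python3 -m jog '[{"rx":0,"ry":0,"rz":0.87,"x":0.1,"y":-0.4,"z":0,"jaw":-1},{"rx":0,"ry":0,"rz":0.87,"x":0.1,"y":-0.5,"z":0,"jaw":-1},{"rx":0,"ry":0,"rz":0.87,"x":0.1,"y":-0.5,"z":0,"jaw":-1},{"rx":0,"ry":0,"rz":0.87,"x":0.1,"y":-0.5,"z":0,"jaw":-1},{"rx":0,"ry":0,"rz":0.87,"x":0.1,"y":-0.5,"z":0,"jaw":-1},{"rx":0,"ry":0,"rz":0.87,"x":0.1,"y":-0.5,"z":0,"jaw":-1},{"rx":0,"ry":0,"rz":0.87,"x":0.07,"y":-0.28,"z":0,"jaw":-1},{"rx":0,"ry":0,"rz":0,"x":0,"y":0,"z":0,"jaw":-1}]'; python3 -m jog '[{"rx":0,"ry":0,"rz":0,"x":0,"y":0,"z":0,"jaw":-1},{"rx":0,"ry":0,"rz":0,"x":0,"y":0,"z":0,"jaw":-1}]'; python3 - <<'E'
from h import *
st();f=grab_frame("scene")
cv2.imwrite("pics/s6.png",cv2.convertScaleAbs(cv2.resize(f[130:220,260:350],(590,590),interpolation=cv2.INTER_CUBIC)[:,:,::-1],alpha=1.4,beta=5))
E
```

```text
clock: 14.02
tcp_pos: [0.4933, 0.2402, 0.1571]
orientation: [2.475, 1.935, 0.014]
contact_force: [-0.2, -0.4, -1.0]
grip_width: 0.0383
gripper_force: 40.4
clock: 15.02
tcp_pos: [0.5301, 0.0464, 0.1517]
orientation: [-1.159, -2.918, 0.002]
contact_force: [-0.4, 1.1, -0.1]
grip_width: 0.0381
gripper_force: 40.4
clock: 15.28
tcp_pos: [0.5304, 0.0494, 0.1524]
orientation: [-1.152, -2.922, -0.0]
contact_force: [-0.5, 0.1, -0.1]
grip_width: 0.0384
gripper_force: 40.4
[-0.39  0.34  0.22  1.98 -0.1   0.83  0.7 ] [0.5304 0.0494 0.1524] z [-0.001  0.    -1.   ] yaw 47.0 F [-0.5  0.1 -0.1] g 0.03843481146453055 40.35682797431946
```

View pics/s6.png

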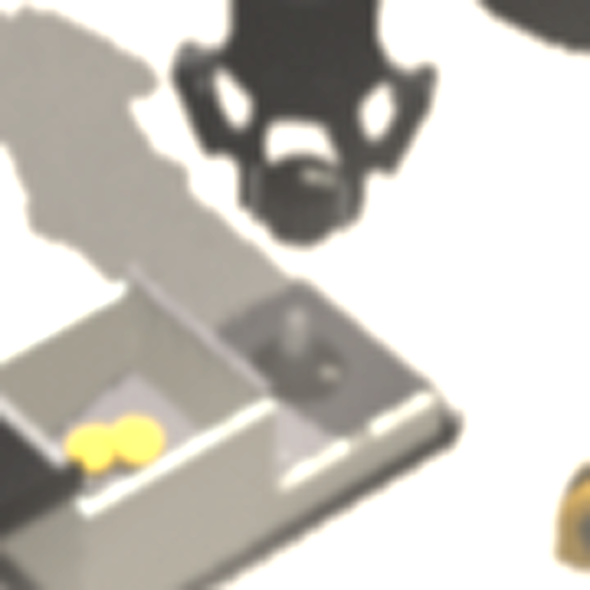

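The knob is held level with its pointer to the right, matching the mark at (328,372), and it sits centred above the shaft at (295,330). Descending.

```bash
python3 -m jog '[{"rx":0,"ry":0,"rz":0,"x":0.01,"y":-0.02,"z":-0.5,"jaw":-1},{"rx":0,"ry":0,"rz":0,"x":0,"y":0,"z":-0.42,"jaw":-1},{"rx":0,"ry":0,"rz":0,"x":0,"y":0,"z":0,"jaw":-1},{"rx":0,"ry":0,"rz":0,"x":0,"y":0,"z":0,"jaw":-1}]'; python3 -m jog '[{"rx":0,"ry":0,"rz":0,"x":0,"y":0,"z":-0.1,"jaw":-1},{"rx":0,"ry":0,"rz":0,"x":0,"y":0,"z":-0.1,"jaw":-1},{"rx":0,"ry":0,"rz":0,"x":0,"y":0,"z":0,"jaw":-1}]';python3 -m jog '[{"rx":0,"ry":0,"rz":0,"x":0,"y":0,"z":-0.05,"jaw":-1},{"rx":0,"ry":0,"rz":0,"x":0,"y":0,"z":-0.05,"jaw":-1},{"rx":0,"ry":0,"rz":0,"x":0,"y":0,"z":0,"jaw":-1}]'
```

```text
clock: 15.82
tcp_pos: [0.5319, 0.0473, 0.0983]
orientation: [1.152, 2.922, 0.001]
contact_force: [0.1, 0.0, -0.2]
grip_width: 0.038
gripper_force: 40.3
clock: 16.2
tcp_pos: [0.5311, 0.0469, 0.0852]
orientation: [-1.153, -2.922, 0.0]
contact_force: [-0.2, -0.3, -0.5]
grip_width: 0.0382
gripper_force: 40.3
clock: 16.58
tcp_pos: [0.5315, 0.0469, 0.0793]
orientation: [1.153, 2.922, 0.0]
contact_force: [-0.6, 0.1, -0.6]
grip_width: 0.0384
gripper_force: 40.3
```

```bash
python3 -m jog '[{"rx":0,"ry":0,"rz":0,"x":0,"y":0,"z":-0.06,"jaw":-1},{"rx":0,"ry":0,"rz":0,"x":0,"y":0,"z":-0.06,"jaw":-1},{"rx":0,"ry":0,"rz":0,"x":0,"y":0,"z":-0.05,"jaw":-1},{"rx":0,"ry":0,"rz":0,"x":0,"y":0,"z":0,"jaw":-1},{"rx":0,"ry":0,"rz":0,"x":0,"y":0,"z":0,"jaw":-1},{"rx":0,"ry":0,"rz":0,"x":0,"y":0,"z":0,"jaw":-1}]' 60; python3 -m jog '[{"rx":0,"ry":0,"rz":0,"x":0,"y":0,"z":-0.05,"jaw":-1},{"rx":0,"ry":0,"rz":0,"x":0,"y":0,"z":0,"jaw":-1},{"rx":0,"ry":0,"rz":0,"x":0,"y":0,"z":0,"jaw":-1}]'
```

```text
clock: 17.32
tcp_pos: [0.5315, 0.0469, 0.0694]
orientation: [1.153, 2.922, 0.0]
contact_force: [1.7, 0.2, -1.0]
grip_width: 0.0378
gripper_force: 60.1
clock: 17.7
tcp_pos: [0.5316, 0.0469, 0.0666]
orientation: [1.153, 2.922, 0.0]
contact_force: [-0.3, -0.1, 4.2]
grip_width: 0.0379
gripper_force: 60.5
```

```bash
python3 -m jog '[{"rx":0,"ry":0,"rz":0,"x":0,"y":0,"z":-0.05,"jaw":-1},{"rx":0,"ry":0,"rz":0,"x":0,"y":0,"z":0,"jaw":-1},{"rx":0,"ry":0,"rz":0,"x":0,"y":0,"z":0,"jaw":-1}]';python3 -m jog '[{"rx":0,"ry":0,"rz":0,"x":0,"y":0,"z":-0.05,"jaw":-1},{"rx":0,"ry":0,"rz":0,"x":0,"y":0,"z":0,"jaw":-1},{"rx":0,"ry":0,"rz":0,"x":0,"y":0,"z":0,"jaw":-1}]'
```

```text
clock: 18.08
tcp_pos: [0.5316, 0.0469, 0.0634]
orientation: [1.153, 2.922, 0.0]
contact_force: [-0.4, -0.0, 5.4]
grip_width: 0.0375
gripper_force: 60.7
clock: 18.45
tcp_pos: [0.5318, 0.0469, 0.0623]
orientation: [1.153, 2.922, 0.002]
contact_force: [-6.0, -0.5, 25.6]
grip_width: 0.0378
gripper_force: 63.0
```

```bash
python3 -m jog '[{"rx":0,"ry":0,"rz":0,"x":0,"y":0,"z":0.012,"jaw":-1},{"rx":0,"ry":0,"rz":0,"x":0,"y":0,"z":0,"jaw":-1},{"rx":0,"ry":0,"rz":0,"x":0,"y":0,"z":0,"jaw":-1},{"rx":0,"ry":0,"rz":0,"x":0,"y":0,"z":0,"jaw":-1}]'; python3 - <<'E'
from h import *
st();f=grab_frame("scene")
cv2.imwrite("pics/s7.png",cv2.convertScaleAbs(cv2.resize(f[140:220,250:340],(675,600),interpolation=cv2.INTER_CUBIC)[:,:,::-1],alpha=1.5,beta=10))
E
```

```text
clock: 18.95
tcp_pos: [0.5318, 0.0469, 0.0624]
orientation: [1.153, 2.922, 0.001]
contact_force: [-4.1, -0.9, 19.5]
grip_width: 0.0379
gripper_force: 61.9
[-0.35  0.48  0.18  2.04 -0.14  0.63  0.75] [0.5318 0.0469 0.0624] z [ 0.001  0.001 -1.   ] yaw 46.9 F [-4.1 -0.9 19.5] g 0.037885505503387006 61.93093255162239
```

View pics/s7.png

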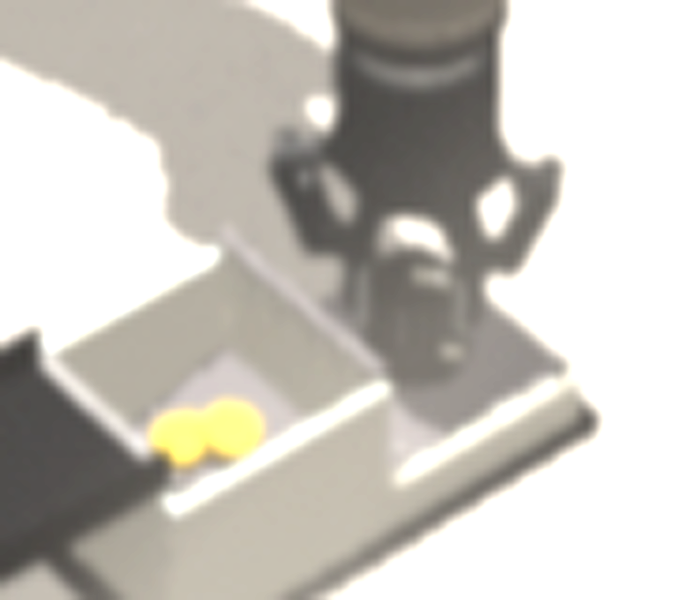

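The knob sits on the shaft around (415,320), and its pointer at (430,272) lines up with the mark at (452,350). It is pressed to the stop at about 20 N, so I'm handing in.

```bash
python3 -c "
from bench import r
print(r.hand_in())"
```

```text
the job is handed in; nothing more can be done
None
```

I handed the job in at about 19 s of the 58 s limit: all four tokens are in the hopper, and the knob is on the D-shaft with its pointer along the mark, held pressed to the stop at about 20 N. The hand-in returned no verdict, and I did not re-measure the padlocks, sticky notes or tape measure at the end.

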